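# Fill the nut bowl and bring it round to the front of the lazy Susan

## Robot

A 6-joint arm with a two-finger parallel gripper is mounted at the origin on a cart in front of the work surface, level with it; the furniture and walls round the work are solid. World frame = base frame: x ahead of the robot, y to its left, z up, the work surface at z = 0. Lengths are in mm, angles in rad, forces in N, time in s.
With the tool pointing down it reaches from about 275 to 750 mm from the base axis. Payload 10.2 kg.
Tool frame: the origin (TCP) lies on the front face of the gripper's body, between the roots of the fingers; the fingertips stand 73 mm ahead of it and the grasp point (between the pads) lies 54 mm ahead of it; z points along the fingers, y is the line along which they close (so a half turn about z gives the same grasp; the last joint's range is limited). The gripper opens to 85 mm and grips with 20 to 120 N. Pads are 22 mm wide; open, the fingers measure 114 mm over their backs; the gripper's body (76 mm by 85 mm) begins 54 mm behind the grasp point. The pads swing forward as they close: fully open they stand 13 mm farther back than shut.
Start: joints at [-0.223, 0.313, 1.498, -0, 1.331, -0.223], TCP at [525.006, -0.014, 303.894] pointing down, gripper open.
Joint ranges: [-2.94, 2.94], [-0.97, 2.17], [0.19, 2.56], [-1.23, 4.37], [0.02, 3.11], [-2.88, 2.88]. Speed limits (rad/s): [2.39, 2.39, 3.01, 3.14, 3.14, 3.14].

## Interface

Orientations are given as a unit quaternion [w, x, y, z].
In Python, from rig import * gives the robot as it stands.
- The arm moves only by the tool step_arm, never from a script. Its argument "plan" is a list of rows, each an object with "offset": the shift along the tool's x, y, z in cm, a list of three; "rot": the turn, a rotation vector about the tool's x, y, z in degrees, a list of three; "gripper": the finger opening in cm, from 0 to 8.54. In form: [{"offset": [x, y, z], "rot": [wx, wy, wz], "gripper": gripper}, ...]. A call has 1 to 12 rows; each row is the pose to reach, as a shift and turn from the pose commanded when the call began, along the tool's axes at that moment; what a row does not reach only later rows make up. A row lasts 1/10 s, in which the tool goes at most 50 mm and 8.59 degrees, less where a joint would pass 70% of its speed; a pose out of reach is approached as far as the arm can. A call with a gripper value outside its range is refused whole. The fingers move at their own pace and stop on an object; "squeeze" is the grip in N (left out, the last holds). Time passes only in rows, so rows that repeat a pose let the fingers close. It gives the time, the measured TCP pose, the force, the opening and the grip force at its end, in the units of the state.
- sense(): the state, without advancing time (a new reading comes with each control period).
- capture(name): name is "scene" or "side" or "wrist"; returns a dict with "color" (384x512x3 uint8, red, green, blue), "depth" (384x512 float32, mm along the optical axis (not along the pixel's ray), 0 where there is no reading), "vertical_fov" (degrees; the focal length in pixels is half the picture's height over the tangent of half this angle, whatever the lens; pixels are square), "cx", "cy" (the principal point, pixels), "rvec" (rotation vector, rad) and "tvec" (3), from world to camera coordinates, as OpenCV has them; the wrist camera has in their place "mount" (4x4, takes a point from camera to tool coordinates, whose origin is the TCP and whose axes are the flange's). Camera axes: x right, y down, z forward; pixel columns grow to the right and rows downward; lengths in mm; the calibration is good to about 2 mm. A picture is of the moment at which its call begins: read the wrist's pose just before it.
- finish_job(): hands the job in; it is judged then, once.
The state is a dict: "time_s": time; "joints": joint angles; "dq": joint speeds; "tau": joint torques, N m; "eef_pos": TCP position; "ee_rot": TCP orientation; "force": force on the tool from outside, world axes, zero at the start; "wrist_torque": the same for the moment, N m; "grip_width": opening from 0.0 (shut) to 1.0 (fully open); "grip_force": force on a finger pad.
Only numpy, scipy, OpenCV 4.12 (cv2) and the standard library are available. Lean on these libraries where they do the work, as an engineer would, in place of code of your own. Each camera call takes 0.05 s, during which the arm holds its last target. There are 200 camera calls.

## Task

Tip the four walnuts out of the little wooden scoop into the open bowl that stands on the wooden turntable, without touching the nuts with the gripper, and lay the empty scoop down flat on the worktop beside the turntable. Then turn the turntable until the bowl stands squarely at its front, on the side of the worktop's front edge where the robot is, so that someone can help themselves, and finish holding the turntable still there in the gripper, by its knob for instance: do not let go at the end. Turn it gently: the bowl keeps its nuts, the jars stay standing on the turntable, and the mug beside it stays where it is.

Things in the scene. Friction and masses are not known exactly. Their poses are not given: they have to be found in the camera images.
- foot: fixed round black foot under the turntable, 170 mm across. Origin on the turntable's upright axis at worktop height; its x axis points away from the robot, so the front of the turntable is its -x side (its y axis points left). The foot never turns
- turntable: round wooden lazy Susan, 310 mm across, turning about its upright centre axis either way (light drag, about 0.03 N m; stays where it is left). Top 32 mm above the worktop; round its edge a gallery 10 mm higher and 5 mm thick. Origin on the axis, 16 mm above the worktop, z up; the axes turn with it: the bowl stands towards -y, the three jar cups towards x, y and -x
- knob (a point): middle of the wooden knob on the turntable's central post: a square block with rounded edges, 38 x 38 mm and 30 mm tall (15 mm above and below this point), its four flat sides facing the bowl's place and the three jar cups; under it a 14 mm thick post. On the turntable's axis, 168 mm above the worktop, higher than the jars. One piece with the turntable; axes as the turntable's
- bowl_mouth (a point): centre of the mouth of the open white bowl, which stands loose on the turntable, its centre 97 mm from the turntable's axis, at first on the right-hand side (the -y side, up to 40 degrees to the front or back of it). Bowl 100 mm across the rim, 50 mm tall, wall 4 mm; the point is level with the rim, 82 mm above the worktop; z up
- herb_mid (a point): tall spice jar with a dark lid, 44 mm across, 105 mm tall, standing loose in one of three round wooden cups (48 mm inside, 34 mm deep, open above) on the turntable, beside the bowl or across from it (the three jars swap places); must stay standing on it. The point is on its axis, 48 mm above its underside
- shaker_mid (a point): glass shaker with a grey dome top, 44 mm across, 90 mm tall, standing loose in one of three round wooden cups (48 mm inside, 34 mm deep, open above) on the turntable, beside the bowl or across from it (the three jars swap places); must stay standing on it. The point is on its axis, 48 mm above its underside
- spice_mid (a point): shorter spice jar with a dark lid, 43 mm across, 96 mm tall, standing loose in one of three round wooden cups (48 mm inside, 34 mm deep, open above) on the turntable, beside the bowl or across from it (the three jars swap places); must stay standing on it. The point is on its axis, 48 mm above its underside
- scoop: wooden scoop, loose, 0.16 kg: a rectangular pan 105 mm long and 90 mm wide with walls 26 mm tall on three sides and a straight handle. It lies right of the turntable, handle towards the robot. Origin on the underside, at the middle of the pan's closed handle end; x runs along the scoop from handle to open end, z up when it lies flat; pan floor 6 mm thick, walls 6 mm thick
- scoop_grip (a point): place to grip the scoop's handle: 55 mm behind the pan's closed end, 25 mm above the underside. The handle runs along the scoop's x axis, is 20 mm wide and 18 mm tall (underside 16 mm above the worktop) and reaches 53 mm behind this point. Axes as the scoop's
- scoop_lip (a point): middle of the pan's open pouring edge, 160 mm ahead of the grip point along the scoop's x axis, 8 mm above the underside. A 2 mm bead runs along the edge and keeps the nuts in while the scoop is level; tipped by 35 to 45 degrees, open end down, the nuts slide and tumble out over it
- walnut_1_mid (a point): centre of a walnut, 30 mm across and 27 mm tall, 14 g; loose, lying in the scoop's pan
- walnut_2_mid (a point): centre of a walnut, 30 mm across and 27 mm tall, 14 g; loose, lying in the scoop's pan
- walnut_3_mid (a point): centre of a walnut, 30 mm across and 27 mm tall, 14 g; loose, lying in the scoop's pan
- walnut_4_mid (a point): centre of a walnut, 30 mm across and 27 mm tall, 14 g; loose, lying in the scoop's pan
- the_mug: mug, 88 x 116 x 90 mm, loose on the worktop left of and in front of the turntable, not to be disturbed. Origin under its middle

How it is judged (in metres and radians):
On the way:
1. all four walnuts lie in the bowl on the turntable (horizontal distance between each of walnut_1_mid, walnut_2_mid, walnut_3_mid, walnut_4_mid and bowl_mouth below 0.045 m and z of walnut_1_mid in the frame of bowl_mouth between -0.05 and 0.016 m and z of walnut_2_mid in the frame of bowl_mouth between -0.05 and 0.016 m and z of walnut_3_mid in the frame of bowl_mouth between -0.05 and 0.016 m and z of walnut_4_mid in the frame of bowl_mouth between -0.05 and 0.016 m and angle between bowl_mouth's own z axis and vertical below 0.12 rad and height (world z) of bowl_mouth between 0.076 and 0.09 m), for 0.2 s.
At the end, for the whole second after the job is handed in: four walnuts in the bowl (45 mm of its axis); bowl upright, at most 22 mm left or right of the turntable's axis and 70 mm or more in front of it; jars upright on the turntable; empty scoop flat on the worktop, clear of the turntable; fingers hold the turntable (over 1.5 N), still (under 0.05 rad/s) (all of step 1 and y of bowl_mouth in the frame of foot between -0.022 and 0.022 m and x of bowl_mouth in the frame of foot below -0.07 m and height (world z) of scoop_grip between 0.018 and 0.035 m and height (world z) of scoop_lip between 0.003 and 0.018 m and angle between scoop_grip's own z axis and vertical below 0.12 rad and contact force between scoop and turntable below 0.1 N and contact force between scoop and the fingers below 0.1 N and angle between each of herb_mid, shaker_mid, spice_mid's own z axis and vertical below 0.15 rad and horizontal distance between each of herb_mid, shaker_mid, spice_mid and foot below 0.14 m and height (world z) of each of herb_mid, shaker_mid, spice_mid above 0.07 m and contact force between the fingers and turntable above 1.5 N and angular speed of turntable below 0.05 rad/s); the arm keeps its last pose, push and grip.
It fails at once if a walnut is touched by the gripper's fingers (contact force between the fingers and walnut_1 above 0.3 N or contact force between the fingers and walnut_2 above 0.3 N or contact force between the fingers and walnut_3 above 0.3 N or contact force between the fingers and walnut_4 above 0.3 N).
It fails at once if a jar on the turntable is tipped over (angle between any of herb_mid, shaker_mid, spice_mid's own z axis and vertical above 0.6 rad).
It fails at once if the mug is shoved away (more than 40 mm) (distance of the_mug from where it was at the start of the episode above 0.04 m).
It also fails if it takes over 58 s, if anything falls off the work surface, if the arm or the gripper's body presses on something with over 40 N, if the wrist force passes 120 N, or if a joint passes its speed limit or range.

## Working session

There is one attempt and no reset: what is moved stays moved. The work goes in short steps, Python scripts to look and compute and a tool call to move; the robot and the scene stay as the last step left them, time stands still between calls to the robot, and variables do not carry over. Pictures are saved under pics/ and viewed, at most 10 in all, crops included, and the job is handed in when it is done.

Besides the shell and the picture viewer there is one more tool, called after "Request:" by a JSON object that holds its "op" and its "data", one argument or row to a line. step_arm: Moves the arm, as the interface text tells. Its arguments: {"type":"object","properties":{"plan":{"type":"array"},"squeeze":{"type":"number"}},"required":["plan"]}

```bash
mkdir -p pics; ls; cat > h.py <<'E'
from rig import *
import numpy as np, cv2
from scipy.spatial.transform import Rotation as R
def cloud(name):
    s=sense(); c=capture(name); d=c["depth"].astype(float); h,w=d.shape
    f=h/2/np.tan(np.radians(c["vertical_fov"])/2)
    u,v=np.meshgrid(np.arange(w),np.arange(h))
    P=np.stack([(u-c["cx"])*d/f,(v-c["cy"])*d/f,d],-1)
    if name=="wrist":
        q=s["ee_rot"]; M=np.array(c["mount"]); P=P@M[:3,:3].T+M[:3,3]
        P=P@R.from_quat([q[1],q[2],q[3],q[0]]).as_matrix().T+np.array(s["eef_pos"])
    else:
        Rm=cv2.Rodrigues(np.array(c["rvec"],float))[0]; P=(P-np.array(c["tvec"]).ravel())@Rm
    P[d==0]=np.nan
    return c,P
E
python3 - <<'E'
from h import *
print(sense())
out=[]
for n in("scene","side","wrist"):
    c,P=cloud(n); np.savez(f"pics/{n}0.npz",P=P,c=c["color"]); cv2.imwrite(f"pics/{n}0.png",c["color"][...,::-1])
    print(n,(c["depth"]>0).mean(),c["cx"],c["cy"],c["vertical_fov"], np.nanpercentile(P.reshape(-1,3),[2,50,98],axis=0).round())
    out.append(c["color"])
a=np.hstack(out[:2]);cv2.imwrite("pics/both0.png",cv2.resize(a,(800,300),interpolation=cv2.INTER_AREA)[...,::-1])
E
```

```text
pics
{'time_s': 0.0, 'joints': array([-2.23406920e-01,  3.13436645e-01,  1.49841703e+00,  8.51697232e-06,
        1.33102142e+00, -2.23388748e-01]), 'dq': array([ 4.07300751e-04,  2.76259701e-04, -4.65817433e-05, -5.62065698e-04,
        1.02926069e-03,  5.31710245e-04]), 'tau': array([-5.78409599e-04, -4.12261176e+01, -2.59742296e+01, -3.58453699e-04,
        4.11797926e-03, -1.23038126e-05]), 'eef_pos': array([5.24836026e+02, 2.30062924e-02, 3.03349406e+02]), 'ee_rot': array([-5.44796582e-04,  7.07113777e-01,  7.07099494e-01, -3.38192202e-04]), 'force': array([0.22283388, 0.5917721 , 0.03485388]), 'wrist_torque': array([ 0.02413886,  0.04421846, -0.00790924]), 'grip_force': 0.0, 'grip_width': 1.0024592969831643}
scene 0.9959818522135416 255.5306928490551 193.1882379212227 45.48936495725097 [[  -58. -1289.  -897.]
 [  299.   124.   246.]
 [  926.   621.   736.]]
side 0.9650115966796875 256.5077246845189 188.57558064277518 53.386871557051336 [[-541. -466. -902.]
 [ 539.  -36.   53.]
 [ 925. 2225.  478.]]
wrist 0.9947662353515625 252.06196659406103 191.80498085087788 68.4513936327119 [[-481. -626. -900.]
 [ 529.   12.   33.]
 [ 813.  252.  330.]]
```

View pics/both0.png

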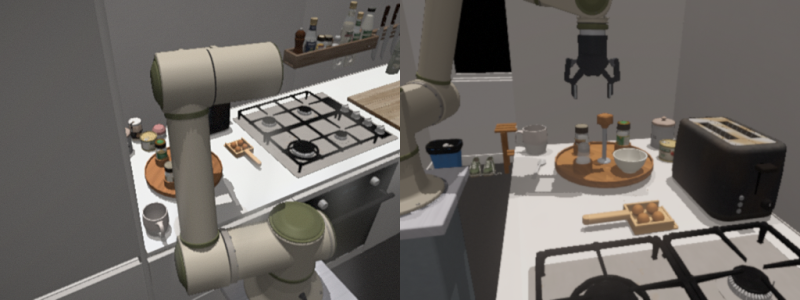

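View pics/wrist0.png

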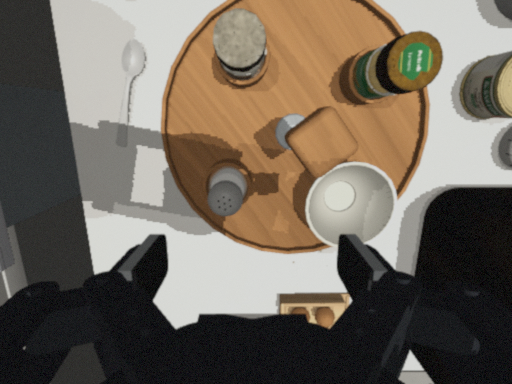

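The wrist view has image right = +x and up = +y. The bowl is at (350,205), the knob at (322,142) and the jars at (240,45), (225,190) and (400,65), with the scoop's pan at (315,310). The toaster is at the lower right and the cooktop further right.

```bash
python3 - <<'E'
from h import *
L={n:np.load(f"pics/{n}0.npz") for n in("wrist","side","scene")}
P=L["wrist"]["P"];c=L["wrist"]["c"].astype(int)
z=P[...,2]
hsv=cv2.cvtColor(L["wrist"]["c"],cv2.COLOR_RGB2HSV)
m=(z>178)&(z<188); k=P[m][:,:2]; k=k[(abs(k-np.median(k,0))<40).all(1)]
r=cv2.minAreaRect(k.astype(np.float32)); print("knob",r,np.median(z[m]))
def fit(p):
    A=np.c_[2*p,np.ones(len(p))];s=np.linalg.lstsq(A,(p**2).sum(1),rcond=None)[0];return s[:2],np.sqrt(s[2]+s[:2]@s[:2])
# gallery ring
m=(z>38)&(z<45)
p=P[m][:,:2];p=p[abs(np.linalg.norm(p-r[0],axis=1)-153)<12];print("gallery",len(p),fit(p))
m=(z>77)&(z<86)&(c.min(-1)>110)&(hsv[...,1]<60); p=P[m][:,:2]; 
for i in range(4):
    cc,rr=fit(p) if i else (np.median(p,0),50); p=p[abs(np.linalg.norm(p-cc,axis=1)-rr)<12]
print("bowl",len(p),cc,rr)
for n,lo,hi in(("wrist",86,140),("side",86,140)):
    Q=L[n]["P"];mm=((Q[...,2]>lo)&(Q[...,2]<hi)&(np.linalg.norm(Q[...,:2]-np.array(r[0]),axis=-1)<150)&(np.linalg.norm(Q[...,:2]-np.array(r[0]),axis=-1)>40)).astype(np.uint8)
    k,lab,st,ce=cv2.connectedComponentsWithStats(mm)
    for i in range(1,k):
        if st[i,4]>60: q=Q[lab==i]; print(n,"jar",q.mean(0).round(),q[:,2].max().round(),ce[i].round(),st[i,4])
# scoop
for n in("side","scene","wrist"):
    Q=L[n]["P"];h=cv2.cvtColor(L[n]["c"],cv2.COLOR_RGB2HSV)
    mm=(Q[...,2]>8)&(Q[...,2]<60)&(Q[...,1]<-160)&(Q[...,1]>-400)&(Q[...,0]>250)&(Q[...,0]<750)&(h[...,1]>70)&(h[...,2]>60)
    k,lab,st,ce=cv2.connectedComponentsWithStats(mm.astype(np.uint8)); 
    i=1+np.argmax(st[1:,4]); q=Q[lab==i]; print(n,"scoop",len(q),q.min(0).round(),q.max(0).round(),cv2.minAreaRect(q[:,:2].astype(np.float32)))
    hd=q[(q[:,2]>28)&(q[:,2]<37)]; 
    np.save(f"pics/scoop_{n}.npy",q)
E
```

```text
knob ((574.62890625, 48.20295715332031), (37.98424530029297, 38.248741149902344), 37.814048767089844) 183.70499418052606
gallery 3087 (array([574.64645704,  48.31188636]), np.float64(150.38825164110816))
bowl 588 [633.98765936 -27.98121958] 46.71944334620874
wrist jar [516. 123. 126.] 131.0 [240.  41.] 2846
wrist jar [646. 105. 130.] 140.0 [403.  64.] 3934
wrist jar [501.  -8. 114.] 123.0 [226. 195.] 1164
side jar [645.  93. 115.] 138.0 [285. 166.] 383
side jar [512. 112. 110.] 128.0 [232. 168.] 326
side jar [497. -24. 105.] 120.0 [235. 191.] 250
side scoop 2195 [ 459. -284.    8.] [ 658. -193.   35.] ((558.2369384765625, -238.7680206298828), (199.22076416015625, 90.37271118164062), 0.8629501461982727)
scene scoop 519 [ 459. -280.    8.] [ 660. -188.   41.] ((559.4090576171875, -234.65843200683594), (201.64505004882812, 92.10955810546875), 0.25065332651138306)
wrist scoop 1247 [ 567. -243.    8.] [ 670. -189.   36.] ((618.7598876953125, -216.16615295410156), (53.94579315185547, 103.20270538330078), 89.75362396240234)
```

Request:
{"op": "step_arm", "data": {
  "plan": [
    {"offset": [-23.7,-1.3,9],"rot": [0,0,90],"gripper": 5},
    {"offset": [-23.7,-1.3,9],"rot": [0,0,90],"gripper": 5},
    {"offset": [-23.7,-1.3,9],"rot": [0,0,90],"gripper": 5},
    {"offset": [-23.7,-1.3,9],"rot": [0,0,90],"gripper": 5},
    {"offset": [-23.7,-1.3,9],"rot": [0,0,90],"gripper": 5},
    {"offset": [-23.7,-1.3,9],"rot": [0,0,90],"gripper": 5},
    {"offset": [-23.7,-1.3,9],"rot": [0,0,90],"gripper": 5},
    {"offset": [-23.7,-1.3,9],"rot": [0,0,90],"gripper": 5},
    {"offset": [-23.7,-1.3,9],"rot": [0,0,90],"gripper": 5},
    {"offset": [-23.7,-1.3,9],"rot": [0,0,90],"gripper": 5},
    {"offset": [-23.7,-1.3,9],"rot": [0,0,90],"gripper": 5},
    {"offset": [-23.7,-1.3,9],"rot": [0,0,90],"gripper": 5}
  ],
  "squeeze": 80
}}

```text
time_s: 1.35
eef_pos: [511.9, -237.0, 213.7]
ee_rot: [-0.0, 1.0, -0.0, -0.0]
force: [-0.0, -0.2, -0.1]
grip_width: 0.588
grip_force: 0.0
```

```bash
python3 - <<'E'
from h import *
s=sense();print(s["eef_pos"],s["ee_rot"],s["joints"].round(2))
c,P=cloud("wrist");cv2.imwrite("pics/w1.png",c["color"][...,::-1])
h=cv2.cvtColor(c["color"],cv2.COLOR_RGB2HSV);z=P[...,2]
m=(z>4)&(z<45)&(P[...,1]<-150)&(h[...,1]>70)&(h[...,2]>60)
k,lab,st,ce=cv2.connectedComponentsWithStats(m.astype(np.uint8));i=1+np.argmax(st[1:,4]);q=P[lab==i]
print(len(q),q.min(0),q.max(0),cv2.minAreaRect(q[:,:2].astype(np.float32)))
hd=q[(q[:,0]<560)];print("handle",len(hd),hd.min(0),hd.max(0))
for a in range(480,560,15):
    t=hd[abs(hd[:,0]-a)<5]; 
    if len(t): print(a,t[:,1].min(),t[:,1].max(),np.median(t[:,2]))
S=np.load("pics/scoop_side.npy")
for a in range(470,560,15):
    t=S[abs(S[:,0]-a)<5]
    if len(t): print("side",a,t[:,1].min(),t[:,1].max(),t[:,2].max())
for n in("wrist","side"):
    Q=np.load(f"pics/{n}0.npz")["P"];t=Q[(Q[...,2]>60)&(Q[...,2]<260)&(Q[...,1]<0)&(Q[...,1]>-350)&(Q[...,0]>670)&(Q[...,0]<900)]
    print("toaster",np.percentile(t,[1,99],axis=0).round())
E
```

```text
[ 511.93338131 -236.96419026  213.6648922 ] [-1.38112738e-04  9.99999938e-01 -2.36777742e-04 -2.21197335e-04] [-0.64  0.48  1.5  -0.    1.16  0.93]
14882 [ 461.09350664 -281.15251612    4.01706327] [ 671.30386087 -191.20179905   37.15584479] ((566.0036010742188, -237.1045379638672), (209.7819061279297, 88.53245544433594), 0.9289488196372986)
handle 2058 [ 461.09350664 -248.13655382   30.46293267] [ 559.57886653 -228.48254728   37.15584479]
480 -248.13655381583743 -230.05029798657472 34.88991668571569
495 -248.02128249061818 -229.168294826777 34.78890229063303
510 -246.96010501031267 -229.2938521016469 34.86159027648877
525 -246.75479177138826 -228.4825472755545 34.79144026998463
540 -246.62711775391577 -228.5787911257991 34.706365514049466
555 -246.39456570151975 -228.69993435802994 34.930976653001636
side 470 -249.5536607610843 -232.27772482130248 33.841901325565104
side 485 -249.84698764269942 -232.89452472956296 33.893817725969875
side 500 -249.12770022013072 -232.1970957958862 34.91944367485986
side 515 -249.9832246386325 -233.27554279937843 33.77690571005542
side 530 -248.74752919415585 -232.89554147245158 34.31093016641121
side 545 -248.37112025064863 -233.21802967614101 33.87391190800296
toaster [[ 671. -258.   61.]
 [ 802.  -10.  149.]]
toaster [[ 755. -314.   61.]
 [ 898.  -48.  188.]]
```

View pics/w1.png

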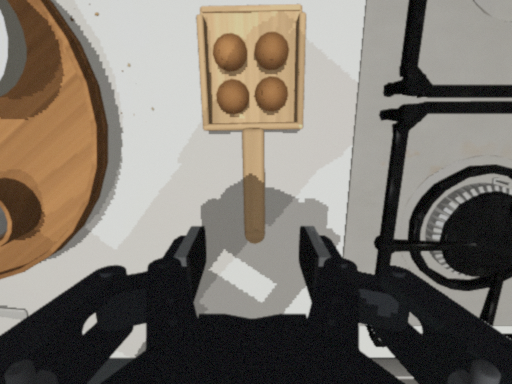

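The four nuts sit 2x2 in the pan at (250,72), and the handle at (255,185) lies midway between the fingers.

Request:
{"op": "step_arm", "data": {
  "plan": [
    {"offset": [0,0.1,4],"rot": [0,0,0],"gripper": 5},
    {"offset": [0,0.1,8],"rot": [0,0,-1],"gripper": 5},
    {"offset": [0,0.1,11.5],"rot": [0,0,-1],"gripper": 5},
    {"offset": [0,0.1,13.3],"rot": [0,0,-1],"gripper": 5},
    {"offset": [0,0.1,13.3],"rot": [0,0,-1],"gripper": 4},
    {"offset": [0,0.1,13.3],"rot": [0,0,-1],"gripper": 1},
    {"offset": [0,0.1,13.3],"rot": [0,0,-1],"gripper": 1},
    {"offset": [0,0.1,13.3],"rot": [0,0,-1],"gripper": 1},
    {"offset": [0,0.1,13.3],"rot": [0,0,-1],"gripper": 1},
    {"offset": [0,0.1,13.3],"rot": [0,0,-1],"gripper": 1}
  ],
  "squeeze": 80
}}

```text
time_s: 2.4
eef_pos: [512.4, -238.4, 81.9]
ee_rot: [0.001, 1.0, 0.009, 0.001]
force: [-1.9, 0.7, 7.1]
grip_width: 0.215
grip_force: 79.0
```

Request:
{"op": "step_arm", "data": {
  "plan": [
    {"offset": [0,0,-0.5],"rot": [0,0,0],"gripper": 1},
    {"offset": [0,0,-1.5],"rot": [0,1,0],"gripper": 1},
    {"offset": [0,0,-3],"rot": [0,3,0],"gripper": 1},
    {"offset": [0,0,-5],"rot": [0,5,0],"gripper": 1},
    {"offset": [0,0,-7],"rot": [0,7,0],"gripper": 1},
    {"offset": [0,0,-9],"rot": [0,8,0],"gripper": 1},
    {"offset": [0,0,-11],"rot": [0,8,0],"gripper": 1},
    {"offset": [0,0,-12.5],"rot": [0,8,0],"gripper": 1},
    {"offset": [0,0,-13.5],"rot": [0,8,0],"gripper": 1},
    {"offset": [0,0,-14],"rot": [0,8,0],"gripper": 1},
    {"offset": [0,0,-14],"rot": [0,8,0],"gripper": 1}
  ]
}}

```text
time_s: 3.5
eef_pos: [512.0, -238.0, 221.2]
ee_rot: [-0.001, 0.998, 0.009, 0.07]
force: [0.5, 0.5, -1.6]
grip_width: 0.212
grip_force: 78.2
```

```bash
cat >> h.py <<'E'
def rot(): q=sense()["ee_rot"]; return R.from_quat([q[1],q[2],q[3],q[0]])
def scoop_in_tool(save=None):
    c,P=cloud("wrist"); s=sense()
    T=(P-np.array(s["eef_pos"]))@rot().as_matrix()
    if save: cv2.imwrite(save,c["color"][...,::-1])
    return c,P,T
E
python3 - <<'E'
from h import *
c,P,T=scoop_in_tool("pics/w2.png");s=sense();print(s["eef_pos"],rot().as_rotvec(degrees=True),s["joints"].round(2))
h=cv2.cvtColor(c["color"],cv2.COLOR_RGB2HSV)
m=(T[...,2]>20)&(T[...,2]<110)&(abs(T[...,1])<60)&(T[...,0]>15)&(T[...,0]<200)&(h[...,1]>60)
q=T[m];print(q.min(0),q.max(0))
for a in range(20,180,20):
    t=q[abs(q[:,0]-a)<6]
    if len(t):print(a,t.min(0).round(),t.max(0).round(),np.median(t[:,2]).round(1))
E
```

```text
[ 511.85329194 -237.9063873   220.54219113] [-179.46469461   -1.5681556   -12.51392572] [-0.67  0.43  1.56  0.1   1.04  0.83]
[ 15.01209989 -44.80302891  20.12582294] [119.00310103  44.51603538  78.08005205]
20 [ 15. -33.  20.] [26. 36. 52.] 47.2
40 [ 34. -10.  45.] [46. 10. 52.] 47.3
60 [ 54. -45.  46.] [66. 44. 78.] 56.1
80 [ 74. -44.  46.] [86. 45. 77.] 53.4
100 [ 94. -45.  51.] [106.  44.  78.] 74.6
120 [114. -39.  63.] [119.  40.  78.] 75.3
```

View pics/w2.png

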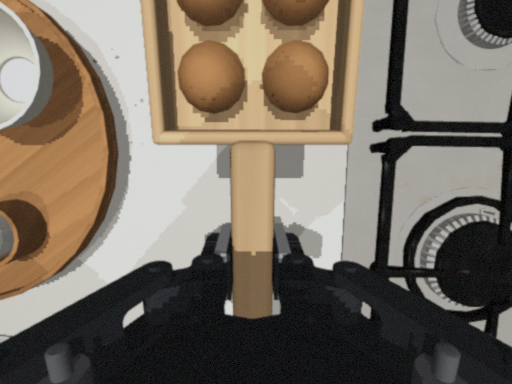

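```bash
cat >> h.py <<'E'
def pose(yaw,pitch,lip):   # pitch>0: open end down
    c=np.radians(yaw); X=np.array([np.cos(c),np.sin(c),0])
    p=np.radians(pitch); x=X*np.cos(p)-np.array([0,0,np.sin(p)]); 
    y=np.cross([0,0,-1],X); z=np.cross(x,y); M=np.c_[x,y,z]
    return M,np.array(lip)-M@np.array([160,0,73])
def rel(M0,p0,M,p):
    return (M0.T@(p-p0)/10).round(1).tolist(),R.from_matrix(M0.T@M).as_rotvec(degrees=True).round(1).tolist()
E
python3 - <<'E'
from h import *
Q=np.vstack([np.load(f"pics/{n}0.npz")["P"].reshape(-1,3) for n in("wrist","side")])
for y in range(-320,0,40):
    t=Q[(Q[:,2]>140)&(Q[:,2]<200)&(Q[:,0]>640)&(Q[:,0]<920)&(abs(Q[:,1]-y)<20)]
    if len(t)>5: print(y,t[:,0].min(),t[:,2].max())
M0=rot().as_matrix();p0=np.array(sense()["eef_pos"]);print("lip now",p0+M0@[160,0,73])
b=np.array([634,-28]);u=np.array([np.cos(np.radians(50)),np.sin(np.radians(50))])
for yaw,pit,lip in [(15,-8,[655,-190,175]),(32,-8,[640,-130,175]),(50,-8,[*(b-60*u),170]),(50,-8,[*(b-25*u),130])]:
    M,p=pose(yaw,pit,lip);print(yaw,pit,p.round(),rel(M0,p0,M,p))
E
```

```text
-320 819.921091857996 155.4420556033231
-280 759.0108708710608 188.98956311812879
-240 758.1230582554024 189.33020338519233
-200 757.4613399374113 189.4892807001678
-160 757.803708110103 188.97477959376172
-120 757.8125076642302 189.2085972867337
-80 757.9683284501809 188.85179362778612
-40 759.605053859307 188.42751236420625
lip now [ 680.41013039 -234.93564415  170.45459888]
15 -8 [ 492. -234.  225.] ([-1.9, -0.5, -0.7], [1.9, 0.0, -13.9])
32 -8 [ 497. -219.  225.] ([-1.4, -1.9, -0.6], [4.3, 0.0, -30.7])
50 -8 [ 487. -203.  220.] ([-2.4, -3.5, -0.3], [6.8, 0.0, -48.5])
50 -8 [ 510. -176.  180.] ([-0.7, -6.2, 4.0], [6.8, 0.0, -48.5])
```

Request:
{"op": "step_arm", "data": {
  "plan": [
    {"offset": [-0.4,-0.1,-0.2],"rot": [0.5,0,-3.5],"gripper": 1},
    {"offset": [-1.1,-0.3,-0.5],"rot": [1.1,0,-8],"gripper": 1},
    {"offset": [-1.9,-0.5,-0.7],"rot": [1.9,0,-13.9],"gripper": 1},
    {"offset": [-1.8,-0.9,-0.7],"rot": [2.7,0,-19.5],"gripper": 1},
    {"offset": [-1.6,-1.4,-0.6],"rot": [3.5,0,-25],"gripper": 1},
    {"offset": [-1.4,-1.9,-0.6],"rot": [4.3,0,-30.7],"gripper": 1},
    {"offset": [-1.6,-2.4,-0.5],"rot": [5.1,0,-36.5],"gripper": 1},
    {"offset": [-2,-2.9,-0.4],"rot": [5.9,0,-42],"gripper": 1},
    {"offset": [-2.3,-3.3,-0.3],"rot": [6.5,0,-46.5],"gripper": 1},
    {"offset": [-2.4,-3.5,-0.3],"rot": [6.8,0,-48.5],"gripper": 1},
    {"offset": [-2.4,-3.5,-0.3],"rot": [6.8,0,-48.5],"gripper": 1}
  ]
}}

```text
time_s: 4.65
eef_pos: [487.0, -203.2, 219.7]
ee_rot: [-0.03, 0.904, 0.422, 0.063]
force: [-0.0, 0.7, -1.9]
grip_width: 0.217
grip_force: 78.3
```

```bash
python3 - <<'E'
from h import *
c,P,T=scoop_in_tool("pics/w3.png");M0=rot().as_matrix();p0=np.array(sense()["eef_pos"]);print(p0,"lip now",p0+M0@[160,0,73],sense()["joints"].round(2))
# bowl rim again from this view
h=cv2.cvtColor(c["color"],cv2.COLOR_RGB2HSV)
m=(P[...,2]>77)&(P[...,2]<86)&(h[...,1]<60)&(c["color"].min(-1)>100)&(np.linalg.norm(P[...,:2]-[634,-28],axis=-1)<70);q=P[m];print(len(q), q.min(0) if len(q) else 0,q.max(0) if len(q) else 0)
b=np.array([634,-28]);u=np.array([np.cos(np.radians(50)),np.sin(np.radians(50))])
for pit,z,d in [(-8,140,-40),(0,110,-30),(5,102,-26),(10,100,-25),(15,100,-25),(20,100,-25),(25,100,-25),(30,100,-25),(35,100,-25),(40,100,-25),(45,100,-25)]:
    M,p=pose(50,pit,[*(b+d*u),z]);print(pit,p.round(),rel(M0,p0,M,p))
E
```

```text
[ 487.10014767 -203.36301268  219.88522547] lip now [595.60224278 -74.32559671 169.82885089] [-0.67  0.39  1.63  0.15  1.13 -0.03]
0 0 0
-8 [ 500. -188.  190.] ([1.6, -0.0, 3.2], [-0.0, 0.0, -0.1])
0 [ 512. -174.  183.] ([3.3, -0.0, 4.2], [-0.0, -8.0, -0.1])
5 [ 519. -165.  189.] ([4.5, -0.0, 3.8], [-0.0, -13.0, -0.1])
10 [ 525. -158.  200.] ([5.5, -0.0, 2.8], [-0.0, -18.0, -0.1])
15 [ 531. -151.  212.] ([6.6, -0.0, 1.7], [-0.1, -23.0, -0.1])
20 [ 537. -143.  223.] ([7.8, -0.0, 0.7], [-0.1, -28.0, -0.1])
25 [ 545. -135.  234.] ([9.1, -0.0, -0.1], [-0.1, -33.0, -0.1])
30 [ 552. -125.  243.] ([10.4, -0.0, -0.9], [-0.1, -38.0, -0.1])
35 [ 561. -115.  252.] ([11.8, -0.0, -1.5], [-0.1, -43.0, -0.1])
40 [ 569. -105.  259.] ([13.2, -0.0, -2.1], [-0.1, -48.0, -0.1])
45 [578. -94. 265.] ([14.7, -0.0, -2.5], [-0.1, -53.0, -0.1])
```

View pics/w3.png

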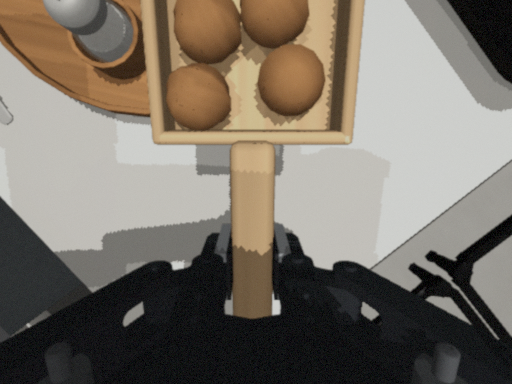

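The four nuts remain in the pan, bunched at its back (200,95)–(290,80), and the handle has not slipped.

Request:
{"op": "step_arm", "data": {
  "plan": [
    {"offset": [0.6,0,1.2],"rot": [0,0,0],"gripper": 1},
    {"offset": [1.2,0,2.5],"rot": [0,0,0],"gripper": 1},
    {"offset": [1.8,0,3.4],"rot": [0,-1,0],"gripper": 1},
    {"offset": [2.6,0,3.9],"rot": [0,-4,0],"gripper": 1},
    {"offset": [3.3,0,4.2],"rot": [0,-8,0],"gripper": 1},
    {"offset": [4.5,0,3.8],"rot": [0,-13,0],"gripper": 1},
    {"offset": [5.5,0,2.8],"rot": [0,-18,0],"gripper": 1},
    {"offset": [6.1,0,2.2],"rot": [0,-20.5,0],"gripper": 1},
    {"offset": [6.6,0,1.7],"rot": [0,-23,0],"gripper": 1},
    {"offset": [7.2,0,1.2],"rot": [0,-25.5,0],"gripper": 1},
    {"offset": [7.8,0,0.7],"rot": [0,-28,0],"gripper": 1},
    {"offset": [7.8,0,0.7],"rot": [0,-28,0],"gripper": 1}
  ]
}}

```text
time_s: 5.9
eef_pos: [538.4, -142.2, 224.0]
ee_rot: [0.074, 0.892, 0.417, -0.157]
force: [-0.0, -0.4, -1.1]
grip_width: 0.212
grip_force: 78.4
```

```bash
python3 - <<'E'
from h import *
M0=rot().as_matrix();p0=np.array(sense()["eef_pos"]);print(p0,"lip now",p0+M0@[160,0,73],sense()["joints"].round(2))
b=np.array([634,-28]);u=np.array([np.cos(np.radians(50)),np.sin(np.radians(50))])
for pit in (24,28,32,36,40,45):
    M,p=pose(50,pit,[*(b-25*u),100]);print(pit,p.round(),rel(M0,p0,M,p))
c=capture("side")["color"][150:290,200:420];w=capture("wrist")["color"]
cv2.imwrite("pics/s4.png",np.hstack([cv2.resize(c,(603,384)),w[:, 100:290]])[...,::-1])
E
```

```text
[ 538.43342095 -142.21932959  223.97325868] lip now [618.91994459 -46.16740011 100.58384927] [-0.36  0.53  1.43 -0.34  1.32  0.44]
24 [ 543. -136.  232.] ([0.4, -0.0, -1.0], [0.1, -4.0, 0.1])
28 [ 549. -129.  240.] ([1.1, -0.0, -2.0], [0.1, -8.0, 0.1])
32 [ 556. -121.  247.] ([1.8, -0.0, -3.1], [0.1, -12.0, 0.1])
36 [ 562. -113.  253.] ([2.5, -0.0, -4.0], [0.1, -16.0, 0.1])
40 [ 569. -105.  259.] ([3.3, -0.0, -4.9], [0.1, -20.0, 0.1])
45 [578. -94. 265.] ([4.5, -0.0, -6.0], [0.1, -25.0, 0.0])
```

View pics/s4.png

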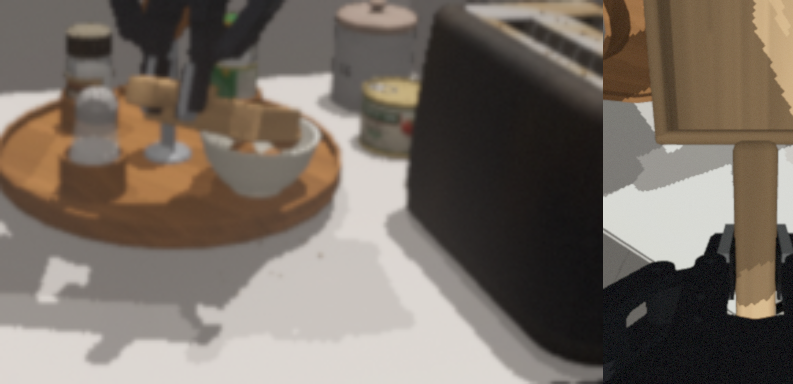

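The scoop sits over the bowl, with nuts showing in it at (260,147) and the back of the pan already empty. I'll continue tilting.

Request:
{"op": "step_arm", "data": {
  "plan": [
    {"offset": [0.2,0,-0.5],"rot": [0,-2,0],"gripper": 1},
    {"offset": [0.4,0,-1],"rot": [0,-4,0],"gripper": 1},
    {"offset": [0.7,0,-1.5],"rot": [0,-6,0],"gripper": 1},
    {"offset": [1.1,0,-2],"rot": [0,-8,0],"gripper": 1},
    {"offset": [1.4,0,-2.6],"rot": [0,-10,0],"gripper": 1},
    {"offset": [1.8,0,-3.1],"rot": [0,-12,0],"gripper": 1},
    {"offset": [2.2,0,-3.6],"rot": [0,-14,0],"gripper": 1},
    {"offset": [2.5,0,-4],"rot": [0,-16,0],"gripper": 1},
    {"offset": [3.3,0,-4.9],"rot": [0,-20,0],"gripper": 1},
    {"offset": [3.9,0,-5.5],"rot": [0,-23,0],"gripper": 1},
    {"offset": [3.9,0,-5.5],"rot": [0,-23,0],"gripper": 1},
    {"offset": [3.9,0,-5.5],"rot": [0,-23,0],"gripper": 1}
  ]
}}

```text
time_s: 7.2
eef_pos: [573.1, -101.1, 262.4]
ee_rot: [0.155, 0.843, 0.393, -0.332]
force: [0.0, -0.8, -1.2]
grip_width: 0.215
grip_force: 78.4
```

```bash
python3 - <<'E'
from h import *
M0=rot().as_matrix();p0=np.array(sense()["eef_pos"]);print(p0,"lip now",p0+M0@[160,0,73],sense()["joints"].round(2))
c=capture("side")["color"][150:290,200:420];w=capture("wrist")["color"]
cv2.imwrite("pics/s5.png",np.hstack([cv2.resize(c,(503,320)),cv2.resize(w[:,50:400],(292,320))])[...,::-1])
E
```

```text
[ 573.14951191 -101.10249578  262.41133267] lip now [616.46253238 -49.54552847  99.94637836] [-0.19  0.67  1.19 -0.64  1.68  0.57]
```

View pics/s5.png

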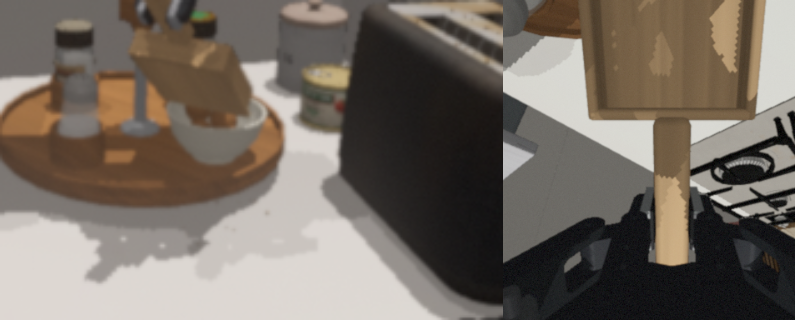

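```bash
python3 - <<'E'
from h import *
M0=rot().as_matrix();p0=np.array(sense()["eef_pos"])
b=np.array([634,-28]);u=np.array([np.cos(np.radians(50)),np.sin(np.radians(50))])
for yaw,pit,lip in [(50,43,[*(b-35*u),125]),(50,38,[*(b-45*u),150]),(50,24,[*(b-60*u),170]),(50,10,[*(b-75*u),175]),(50,0,[*(b-85*u),175])]:
    M,p=pose(yaw,pit,lip);print(yaw,pit,p.round(),rel(M0,p0,M,p))
M0=M;p0=p;print("second")
for yaw,z in((36,175),(18,160),(1,150),(1,60),(1,11),(1,9)):
    M,_=pose(yaw,0,[0,0,0]); p=np.array([505,-225,z+73]) if yaw>10 else np.array([512,-238,z+73]);print(yaw,p,rel(M0,p0,M,p))
E
```

```text
50 43 [ 568. -106.  288.] ([-2.2, -0.0, -1.4], [-0.0, -0.0, -0.1])
50 38 [ 553. -125.  306.] ([-5.2, -0.0, -1.1], [-0.0, 5.0, -0.1])
50 24 [ 521. -163.  302.] ([-8.6, -0.0, 2.7], [-0.0, 19.0, -0.1])
50 10 [ 493. -196.  275.] ([-9.9, -0.0, 7.6], [-0.0, 33.0, -0.1])
50 0 [ 477. -216.  248.] ([-9.9, -0.0, 11.3], [-0.0, 43.0, -0.1])
second
36 [ 505 -225  248] ([1.1, 2.8, 0.0], [0.0, 0.0, 14.0])
18 [ 505 -225  233] ([1.1, 2.8, 1.5], [0.0, 0.0, 32.0])
1 [ 512 -238  223] ([0.6, 4.2, 2.5], [0.0, 0.0, 49.0])
1 [ 512 -238  133] ([0.6, 4.2, 11.5], [0.0, 0.0, 49.0])
1 [ 512 -238   84] ([0.6, 4.2, 16.4], [0.0, 0.0, 49.0])
1 [ 512 -238   82] ([0.6, 4.2, 16.6], [0.0, 0.0, 49.0])
```

Request:
{"op": "step_arm", "data": {
  "plan": [
    {"offset": [-1.1,0,-0.7],"rot": [0,0,0],"gripper": 1},
    {"offset": [-2.2,0,-1.4],"rot": [0,0,0],"gripper": 1},
    {"offset": [-3.7,0,-1.3],"rot": [0,2.5,0],"gripper": 1},
    {"offset": [-5.2,0,-1.1],"rot": [0,5,0],"gripper": 1},
    {"offset": [-7,0,0.7],"rot": [0,12,0],"gripper": 1},
    {"offset": [-8.6,0,2.7],"rot": [0,19,0],"gripper": 1},
    {"offset": [-9.3,0,5.2],"rot": [0,26,0],"gripper": 1},
    {"offset": [-9.9,0,7.6],"rot": [0,33,0],"gripper": 1},
    {"offset": [-9.9,0,9.6],"rot": [0,38,0],"gripper": 1},
    {"offset": [-9.9,0,11.3],"rot": [0,43,0],"gripper": 1},
    {"offset": [-9.9,0,11.3],"rot": [0,43,0],"gripper": 1}
  ]
}}

```text
time_s: 8.4
eef_pos: [475.4, -217.3, 247.8]
ee_rot: [-0.0, 0.907, 0.421, 0.0]
force: [-0.8, -0.4, -0.4]
grip_width: 0.219
grip_force: 78.3
```

```bash
python3 - <<'E'
from h import *
M0=rot().as_matrix();print(sense()["eef_pos"],R.from_matrix(pose(50,0,[0,0,0])[0].T@M0).as_rotvec(degrees=True))
c,P=cloud("side");h=cv2.cvtColor(c["color"],cv2.COLOR_RGB2HSV)
b=P[(np.linalg.norm(P[...,:2]-[634,-28],axis=-1)<60)&(P[...,2]>40)&(P[...,2]<110)]
print("bowl region",b.min(0),b.max(0))
w=capture("wrist")["color"];c2=c["color"][140:300,180:420]
cv2.imwrite("pics/s6.png",np.hstack([cv2.resize(c2,(450,300)),cv2.resize(w[:,50:400],(273,300))])[...,::-1])
E
```

```text
[ 475.37076136 -217.27740947  247.80597382] [0.01368915 0.02317227 0.20523052]
bowl region [582.14742105 -85.51578994  40.00267535] [691.29211842  18.99849274  86.59329289]
```

View pics/s6.png

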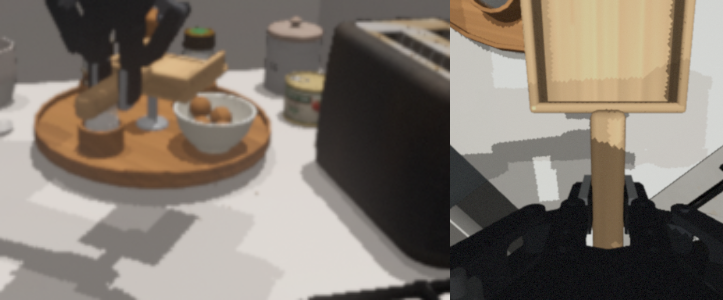

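The pan is empty, and nuts show in the bowl at (200,105) and (220,115). Next I lay the scoop down.

Request:
{"op": "step_arm", "data": {
  "plan": [
    {"offset": [0.6,1.4,0],"rot": [0,0,7],"gripper": 1},
    {"offset": [1.1,2.8,0],"rot": [0,0,14],"gripper": 1},
    {"offset": [1.1,2.8,0.8],"rot": [0,0,22],"gripper": 1},
    {"offset": [1.1,2.8,1.5],"rot": [0,0,30],"gripper": 1},
    {"offset": [0.8,3.5,2],"rot": [0,0,38],"gripper": 1},
    {"offset": [0.6,4.2,2.5],"rot": [0,0,45],"gripper": 1},
    {"offset": [0.6,4.2,6],"rot": [0,0,49],"gripper": 1},
    {"offset": [0.6,4.2,10],"rot": [0,0,49],"gripper": 1},
    {"offset": [0.6,4.2,13],"rot": [0,0,49],"gripper": 1},
    {"offset": [0.6,4.2,15.3],"rot": [0,0,49],"gripper": 1},
    {"offset": [0.6,4.2,16.2],"rot": [0,0,49],"gripper": 1},
    {"offset": [0.6,4.2,16.6],"rot": [0,0,49],"gripper": 1}
  ]
}}

```text
time_s: 9.7
eef_pos: [513.7, -237.6, 82.0]
ee_rot: [0.0, 1.0, 0.009, -0.0]
force: [-5.3, 1.7, 8.8]
grip_width: 0.217
grip_force: 79.8
```

Request:
{"op": "step_arm", "data": {
  "plan": [
    {"offset": [0,0,0],"rot": [0,0,0],"gripper": 1},
    {"offset": [0,0,0],"rot": [0,0,0],"gripper": 3},
    {"offset": [0,0,0],"rot": [0,0,0],"gripper": 4.5},
    {"offset": [0,0,0],"rot": [0,0,0],"gripper": 4.5},
    {"offset": [0,0,0],"rot": [0,0,0],"gripper": 4.5},
    {"offset": [0,0,-2],"rot": [0,0,0],"gripper": 4.5},
    {"offset": [0,0,-6],"rot": [0,0,0],"gripper": 4.5},
    {"offset": [0,0,-11],"rot": [0,0,0],"gripper": 4.5},
    {"offset": [0,0,-16],"rot": [0,0,0],"gripper": 4.5},
    {"offset": [0,0,-20],"rot": [0,0,0],"gripper": 6}
  ]
}}

```text
time_s: 10.7
eef_pos: [513.0, -237.9, 284.9]
ee_rot: [0.001, 1.0, 0.008, 0.001]
force: [-0.5, -0.3, -0.2]
grip_width: 0.681
grip_force: 0.0
```

```bash
python3 - <<'E'
from h import *
s=sense();print(s["time_s"],s["eef_pos"],rot().as_rotvec(degrees=True),s["joints"].round(2))
c,P=cloud("wrist");h=cv2.cvtColor(c["color"],cv2.COLOR_RGB2HSV);z=P[...,2]
m=(z>4)&(z<60)&(P[...,1]<-150)&(h[...,1]>70)&(h[...,2]>60)
k,lab,st,ce=cv2.connectedComponentsWithStats(m.astype(np.uint8));i=1+np.argmax(st[1:,4]);q=P[lab==i]
print(q.min(0),q.max(0),cv2.minAreaRect(q[:,:2].astype(np.float32)))
hd=q[q[:,0]<560];print("handle z",np.polyfit(hd[:,0],hd[:,2],1), np.median(hd[:,2]))
E
```

```text
10.7 [ 513.01105323 -237.92214213  284.94905238] [179.88480089   1.52592491   0.19435093] [-0.64  0.42  1.4  -0.    1.32  0.91]
[ 462.35406549 -280.78261029    4.11038163] [ 672.29572616 -191.73735944   37.20710832] ((567.1520385742188, -236.93951416015625), (209.57208251953125, 88.20025634765625), 0.7615900635719299)
handle z [-2.13824497e-03  3.58180421e+01] 34.783057794210094
```

Request:
{"op": "step_arm", "data": {
  "plan": [
    {"offset": [0.6,-2.4,0],"rot": [0,0,-8.5],"gripper": 8},
    {"offset": [1.2,-5,0],"rot": [0,0,-17],"gripper": 8},
    {"offset": [1.8,-8,0],"rot": [0,0,-25.5],"gripper": 8},
    {"offset": [2.5,-11,0],"rot": [0,0,-34],"gripper": 8},
    {"offset": [3.2,-14,0],"rot": [0,0,-42.5],"gripper": 8},
    {"offset": [4,-17,0],"rot": [0,0,-51],"gripper": 8},
    {"offset": [4.7,-20,0],"rot": [0,0,-59.5],"gripper": 8},
    {"offset": [5.3,-23,0],"rot": [0,0,-68],"gripper": 8},
    {"offset": [5.9,-25.5,0],"rot": [0,0,-76.5],"gripper": 8},
    {"offset": [6.4,-27.5,0],"rot": [0,0,-85],"gripper": 8},
    {"offset": [6.7,-28.5,0],"rot": [0,0,-93.5],"gripper": 8},
    {"offset": [6.7,-28.5,0],"rot": [0,0,-102],"gripper": 8}
  ]
}}

```text
time_s: 11.95
eef_pos: [575.3, 49.5, 281.3]
ee_rot: [-0.0, 0.62, 0.785, -0.0]
force: [-0.6, -1.4, 0.0]
grip_width: 0.94
grip_force: 0.0
```

Request:
{"op": "step_arm", "data": {
  "plan": [
    {"offset": [0,0,-1],"rot": [0,0,-8.5],"gripper": 8.5},
    {"offset": [0,0,-1],"rot": [0,0,-17],"gripper": 8.5},
    {"offset": [0,0,-1],"rot": [0,0,-25],"gripper": 8.5},
    {"offset": [0,0,-1],"rot": [0,0,-25],"gripper": 8.5}
  ]
}}

```text
time_s: 12.35
eef_pos: [575.2, 48.1, 291.4]
ee_rot: [0.0, 0.438, 0.899, -0.0]
force: [-0.4, 0.1, 0.9]
grip_width: 0.997
grip_force: 0.0
```

```bash
python3 - <<'E'
from h import *
s=sense();p0=np.array(s["eef_pos"]);M0=rot().as_matrix();print(s["time_s"],p0,s["joints"].round(2),"tool y",np.degrees(np.arctan2(M0[1,1],M0[0,1])))
c,P=cloud("wrist");z=P[...,2];cv2.imwrite("pics/w7.png",c["color"][...,::-1])
k=P[(z>178)&(z<190)][:,:2];k=k[np.linalg.norm(k-[574.6,48.2],axis=1)<30]
print(len(k))
if len(k)>20: print(cv2.minAreaRect(k.astype(np.float32)))
print("to knob (tool cm)",M0.T@(np.array([574.6,48.2,226])-p0)/10)
E
```

```text
12.35 [575.16831257  48.13796535 291.42174946] [-0.12  0.44  1.35 -0.    1.35 -0.78] tool y 38.04057304102606
2868
((573.9964599609375, 48.88096618652344), (38.078582763671875, 37.04912567138672), 38.59093475341797)
to knob (tool cm) [ 0.04104202 -0.03975318  6.54217521]
```

View pics/w7.png

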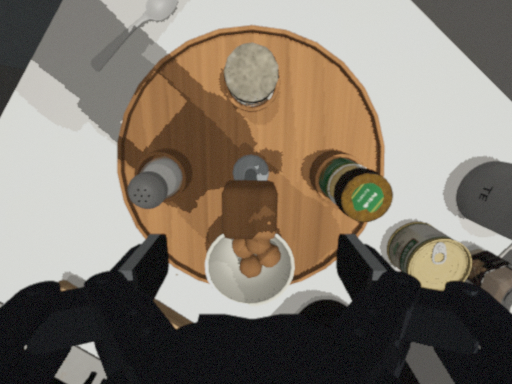

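All four nuts are in the bowl (258,255), the jars are standing and the knob (250,208) lies square between the fingers.

Request:
{"op": "step_arm", "data": {
  "plan": [
    {"offset": [0,0,2.5],"rot": [0,0,-0.3],"gripper": 8.5},
    {"offset": [0,0,5],"rot": [0,0,-0.3],"gripper": 8.5},
    {"offset": [0,0,6.5],"rot": [0,0,-0.3],"gripper": 8.5},
    {"offset": [0,0,6.5],"rot": [0,0,-0.3],"gripper": 6},
    {"offset": [0,0,6.5],"rot": [0,0,-0.3],"gripper": 4.5},
    {"offset": [0,0,6.5],"rot": [0,0,-0.3],"gripper": 3},
    {"offset": [0,0,6.5],"rot": [0,0,-0.3],"gripper": 3},
    {"offset": [0,0,6.5],"rot": [0,0,-0.3],"gripper": 3},
    {"offset": [0,0,6.5],"rot": [0,0,-0.3],"gripper": 3}
  ],
  "squeeze": 40
}}

```text
time_s: 13.3
eef_pos: [574.1, 46.7, 228.3]
ee_rot: [-0.001, 0.437, 0.9, -0.002]
force: [-14.0, -9.4, 11.1]
grip_width: 0.436
grip_force: 42.5
```

Request:
{"op": "step_arm", "data": {
  "plan": [
    {"offset": [0,-0.1,-0.1],"rot": [0,0,0.5],"gripper": 3},
    {"offset": [0,-0.1,-0.1],"rot": [0,0,1.5],"gripper": 3},
    {"offset": [0,-0.1,-0.1],"rot": [0,0,3],"gripper": 3},
    {"offset": [0,-0.1,-0.1],"rot": [0,0,5],"gripper": 3},
    {"offset": [0,-0.1,-0.1],"rot": [0,0,7.5],"gripper": 3},
    {"offset": [0,-0.1,-0.1],"rot": [0,0,10.5],"gripper": 3},
    {"offset": [0,-0.1,-0.1],"rot": [0,0,14],"gripper": 3},
    {"offset": [0,-0.1,-0.1],"rot": [0,0,17.5],"gripper": 3},
    {"offset": [0,-0.1,-0.1],"rot": [0,0,21],"gripper": 3},
    {"offset": [0,-0.1,-0.1],"rot": [0,0,24],"gripper": 3},
    {"offset": [0,-0.1,-0.1],"rot": [0,0,26.5],"gripper": 3},
    {"offset": [0,-0.1,-0.1],"rot": [0,0,28],"gripper": 3}
  ]
}}

```text
time_s: 14.5
eef_pos: [573.4, 46.4, 228.3]
ee_rot: [-0.0, 0.642, 0.767, -0.002]
force: [-9.6, -8.6, 4.3]
grip_width: 0.438
grip_force: 42.1
```

```bash
python3 - <<'E'
from h import *
s=sense();M0=rot().as_matrix();print(s["eef_pos"],s["force"],s["wrist_torque"],s["joints"].round(2),"tool y",np.degrees(np.arctan2(M0[1,1],M0[0,1])))
c,P=cloud("side");h=cv2.cvtColor(c["color"],cv2.COLOR_RGB2HSV)
q=P[(P[...,2]>60)&(P[...,2]<86)&(h[...,1]<60)&(c["color"].min(-1)>110)&(np.linalg.norm(P[...,:2]-[574.6,48.2],axis=-1)<155)]
print(len(q),q.mean(0),q.min(0),q.max(0))
E
```

```text
[573.40931138  46.38694078 228.30266926] [-9.60396637 -8.56424431  4.30530731] [-1.2013606   1.8091843   0.07126595] [-0.12  0.49  1.44 -0.    1.21 -0.3 ] tool y 10.130592398287265
501 [570.16936305 -24.2673641   75.00179917] [460.33761078 -98.38148833  60.06096567] [695.5384262   69.70941981  85.77589448]
```

Request:
{"op": "step_arm", "data": {
  "plan": [
    {"offset": [-0.1,-0.1,0],"rot": [0,0,1],"gripper": 3},
    {"offset": [-0.1,-0.1,0],"rot": [0,0,3],"gripper": 3},
    {"offset": [-0.1,-0.1,0],"rot": [0,0,6],"gripper": 3},
    {"offset": [-0.1,-0.1,0],"rot": [0,0,9.5],"gripper": 3},
    {"offset": [-0.1,-0.1,0],"rot": [0,0,13],"gripper": 3},
    {"offset": [-0.1,-0.1,0],"rot": [0,0,17],"gripper": 3},
    {"offset": [-0.1,-0.1,0],"rot": [0,0,21],"gripper": 3},
    {"offset": [-0.1,-0.1,0],"rot": [0,0,25],"gripper": 3},
    {"offset": [-0.1,-0.1,0],"rot": [0,0,29],"gripper": 3},
    {"offset": [-0.1,-0.1,0],"rot": [0,0,33],"gripper": 3},
    {"offset": [-0.1,-0.1,0],"rot": [0,0,37],"gripper": 3},
    {"offset": [-0.1,-0.1,0],"rot": [0,0,41],"gripper": 3}
  ]
}}

```text
time_s: 15.75
eef_pos: [572.4, 46.4, 228.3]
ee_rot: [-0.001, 0.87, 0.493, -0.002]
force: [-12.4, -1.8, 6.4]
grip_width: 0.438
grip_force: 42.4
```

Request:
{"op": "step_arm", "data": {
  "plan": [
    {"offset": [0,0,0],"rot": [0,0,4],"gripper": 3},
    {"offset": [0,0,0],"rot": [0,0,8],"gripper": 3},
    {"offset": [0,0,0],"rot": [0,0,12],"gripper": 3},
    {"offset": [0,0,0],"rot": [0,0,16],"gripper": 3},
    {"offset": [0,0,0],"rot": [0,0,20],"gripper": 3},
    {"offset": [0,0,0],"rot": [0,0,24],"gripper": 3},
    {"offset": [0,0,0],"rot": [0,0,28],"gripper": 3},
    {"offset": [0,0,0],"rot": [0,0,32],"gripper": 3},
    {"offset": [0,0,0],"rot": [0,0,36],"gripper": 3},
    {"offset": [0,0,0],"rot": [0,0,39.5],"gripper": 3},
    {"offset": [0,0,0],"rot": [0,0,43],"gripper": 3},
    {"offset": [0,0,0],"rot": [0,0,46],"gripper": 3}
  ]
}}

```text
time_s: 16.95
eef_pos: [571.8, 47.3, 228.3]
ee_rot: [-0.001, 0.993, 0.114, -0.003]
force: [-17.2, 3.2, 8.1]
grip_width: 0.439
grip_force: 42.6
```

Request:
{"op": "step_arm", "data": {
  "plan": [
    {"offset": [0,0,0],"rot": [0,0,3],"gripper": 3},
    {"offset": [0,0,0],"rot": [0,0,6],"gripper": 3},
    {"offset": [0,0,0],"rot": [0,0,8.5],"gripper": 3},
    {"offset": [0,0,0],"rot": [0,0,10.5],"gripper": 3},
    {"offset": [0,0,0],"rot": [0,0,12],"gripper": 3},
    {"offset": [0,0,0],"rot": [0,0,13],"gripper": 3},
    {"offset": [0,0,0],"rot": [0,0,13.5],"gripper": 3},
    {"offset": [0,0,0],"rot": [0,0,13.5],"gripper": 3},
    {"offset": [0,0,0],"rot": [0,0,13.5],"gripper": 3},
    {"offset": [0,0,0],"rot": [0,0,13.5],"gripper": 3}
  ]
}}

```text
time_s: 17.95
eef_pos: [571.7, 47.6, 228.3]
ee_rot: [-0.001, 1.0, -0.002, -0.003]
force: [-17.1, 3.8, 8.4]
grip_width: 0.436
grip_force: 42.7
```

```bash
python3 - <<'E'
from h import *
s=sense();M0=rot().as_matrix();print(s["time_s"],s["eef_pos"],s["force"],s["grip_force"],s["joints"].round(2),"tool y",np.degrees(np.arctan2(M0[1,1],M0[0,1])))
out=[]
for n in("side","wrist","scene"):
    c,P=cloud(n);h=cv2.cvtColor(c["color"],cv2.COLOR_RGB2HSV);z=P[...,2]
    q=P[(z>60)&(z<86)&(h[...,1]<60)&(c["color"].min(-1)>100)&(np.linalg.norm(P[...,:2]-[477,48],axis=-1)<70)]
    if len(q)>20: print(n,len(q),q.min(0),q.max(0))
    out.append(c["color"])
cv2.imwrite("pics/s8.png",np.hstack([cv2.resize(out[0][120:300,100:400],(400,240)),cv2.resize(out[1],(320,240))])[...,::-1])
E
```

```text
17.95 [571.74960865  47.60272251 228.28511004] [-17.14654355   3.81706258   8.38715143] 42.65025436878204 [-0.12  0.49  1.45  0.    1.21  1.45] tool y -90.24851615755298
side 495 [426.85845949  -4.01835999  60.01004208] [522.64998919  97.81293774  82.59326366]
wrist 463 [448.71653941   4.49817764  60.01050863] [479.73734909  91.72662946  79.4329562 ]
```

View pics/s8.png

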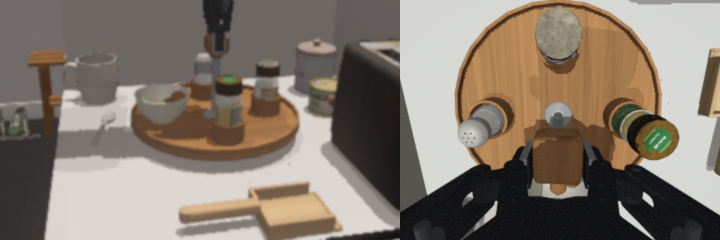

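The bowl is squarely at the front, centred at about (475, 47) with its nuts. The jars are standing, the scoop lies flat to the right, and the mug is undisturbed.

```bash
python3 -c "
from rig import *
print(finish_job())"
```

```text
the job is handed in; nothing more can be done
None
```

I handed the job in at about 18 s, with the gripper still holding the turntable by its knob. The four walnuts are in the bowl at the front, the jars are standing, the empty scoop lies flat to the right of the turntable, and the mug looks undisturbed; the judge's verdict was not shown.

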